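# Set the leak tester's programme dial and start it

### The job

Set the leak tester to programme three: with a fingertip, drag its big knurled dial round clockwise until it clicks in with the pointer at the row of three dots. Only then push the start button on the separate small box all the way down, and let it come up again. Leave the castings, the brass adaptor and the bottle standing where they are.

Things in the scene. Friction and masses are not known exactly. Their poses are not given: they have to be found in the camera images.
- dial (a joint): Rotation of the black knurled dial (110 mm across, 24 mm thick, upright axis) in rad, growing clockwise seen from above. Sprung detents at 0.0 (one dot), 0.7 (two dots), 1.4 (three), 2.1 (four); end stops 0.05 beyond first and last. Starts at or between the first two. Past halfway it snaps on to the next by itself; getting over takes about 0.065 N m (1.6 N at 40 mm from the axis).
- dial_top (a point): Centre of the dial's flat top face, on its axis, 92 mm above the table, 32 mm above the console's top. The dial is sprung: it sinks 1 mm per 2.5 N of push, at most 5 mm, and rises when let go. A bare fingertip on the top (friction about 0.4) pressed with 7 to 11 N, some 40 mm from the axis, and moved along a circle carries it round.
- dial_pointer (a point): The outer end of the white pointer line on the dial's top, at the rim, 55 mm from the axis; it turns with the dial, and points along a row of dots in each detent.
- three_dots (a point): Middle of the radial row of three black dots on the console's top, 79 mm from the dial's axis. The rows of one, two, three and four dots lie 0.7 rad apart, clockwise in that order, along the side of the dial away from the console's front.
- console: White flat instrument case, 250 mm (x) by 280 mm (y) by 60 mm high, fixed to the table. Origin: centre of its underside; its x axis points from its front to its back (away from the robot), y to its left. The dial's axis is at x -10 mm, y -35 mm.
- startbox: Small grey box 100 x 100 x 55 mm, fixed, to the left or right of the console, with the start button in the middle of its top. Origin: centre of its underside.
- start (a joint): Travel of the start button in m: 0 released, 0.006 fully down. Spring return, 5 N fully down.
- start_top (a point): Centre of the top of the start button, a grey cap 36 mm across in a dark collar; it is pressed straight down.
- casting_a: Loose aluminium valve casting, 75 x 60 mm foot, 90 mm tall, 0.5 kg, standing on the side of the console where the start box is not. Origin: centre of its underside. Leave it alone.
- casting_b: A like casting, standing farther back on the left. Origin: centre of its underside. Leave it alone.
- adaptor: Loose brass adaptor, 28 mm across, 40 mm tall, standing on the console's top near its left back corner, more than 110 mm from the dial's axis. Origin: centre of its underside. Leave it alone.
- sealant: Loose white bottle, 44 mm across, 120 mm tall, standing farther back on the right. Origin: centre of its underside. Leave it alone.

How it is judged:
By the outcome, as a careful person would: the job done as asked, in the order asked, and still so for the second after the job is handed in, with the robot touching nothing.
It also fails if it takes over 48 s, if anything falls off the work surface, if the arm or the gripper's body presses on something with over 40 N, if the wrist force passes 120 N, or if a joint passes its speed limit or range.

### The arm

A 6-joint arm with a two-finger parallel gripper is mounted at the origin on the work surface. World frame = base frame: x ahead of the robot, y to its left, z up, the work surface at z = 0. Lengths are in mm, angles in degrees, forces in N, time in s.
With the tool pointing down it reaches from about 225 to 875 mm from the base axis. Payload 3.4 kg.
Tool frame: the origin (TCP) lies at the very end of the fingers, on their centre line; the grasp point (between the pads) lies 19 mm behind it; z points along the fingers, y is the direction in which the jaws open and shut (so a half turn about z gives the same grasp; the last joint's range is limited). The gripper opens to 85 mm and grips with 20 to 120 N. Pads are 22 mm wide; open, the fingers measure 114 mm over their backs; the gripper's body (76 mm by 85 mm) begins 54 mm behind the grasp point. The pads swing forward as they close: fully open they stand 13 mm farther back than shut.
Start: joints at [68.354, 15.808, 86.224, -0, 77.962, -6.933], TCP at [146.058, 556.174, 231.328] pointing down, gripper open.
Joint ranges: [-165.64, 165.64], [-43.16, 119.46], [12.63, 154.43], [-67.54, 247.53], [6.08, 155.33], [-154.97, 154.97]. Speed limits (degrees/s): [147.25, 147.25, 180, 180, 180, 180].

### API

Orientations are given as [roll, pitch, yaw] about the fixed x, y, z axes, in that order (R = Rz(yaw) Ry(pitch) Rx(roll)).
In Python, from bench import r gives the robot as it stands.
- The arm moves only by the tool send_rows, never from a script. Its argument "deltas" is a list of rows, each a list of 5 numbers: the gripper command: -1 is shut, 1 is fully open, values between are in proportion, then the shift along the world's x, y, z in m, then the turn about the world's z in degrees. In form: [[jaw, tx, ty, tz, twist], ...]. A call has 1 to 20 rows; each row shifts and turns the commanded pose from where the row before left it; what a row does not reach is not made up. A row lasts 1/12 s, in which the tool goes at most 41.7 mm and 7.16 degrees, less where a joint would pass 70% of its speed; a pose out of reach is approached as far as the arm can. A call is refused whole if a number of a shift passes 0.0417 or a number of a turn 7.16, either way. A call with a gripper value outside its range is refused whole. The fingers move at their own pace and stop on an object; the grip force is fixed at half the most. Time passes only in rows, so rows that do not move let the fingers close. It gives the time, the measured TCP pose, the force and the opening at its end, in the units of the state.
- r.state(): the state, without advancing time (a new reading comes with each control period).
- r.camera(name): name is "scene" or "side" or "wrist"; returns the picture (420x560x3 uint8, red, green, blue); there is no depth.
- r.camera_params(name): a dict with "fovy" (degrees; the focal length in pixels is half the picture's height over the tangent of half this angle, whatever the lens; pixels are square), "cx", "cy" (the principal point, pixels), "eye" and "rotation" of the camera in the world; the wrist camera has in their place "mount" (4x4, takes a point from camera to tool coordinates, whose origin is the TCP and whose axes are the flange's). Camera axes: x right, y down, z forward; pixel columns grow to the right and rows downward; lengths in mm; the calibration is good to about 2 mm. The wrist camera is an equidistant fisheye: a pixel r from the principal point sees the ray r / f radians off the axis. A picture is of the moment at which its call begins: read the wrist's pose just before it. camera_params takes no time and is no camera call.
- r.job_done(): hands the job in, once; it reports no verdict.
The state is a dict: "time_s": time; "joint_positions": joint angles; "joint_vel": joint speeds; "joint_torque": joint torques, N m; "ee_pos": TCP position; "eef_rot": TCP orientation; "contact_force": force on the tool from outside, world axes, zero at the start; "moment": the same for the moment, N m; "width": finger opening in mm.
Only numpy, scipy, OpenCV 4.12 (cv2) and the standard library are available. Lean on these libraries where they do the work, as an engineer would, in place of code of your own. Each camera call takes 0.05 s, during which the arm holds its last target.

## Working session

There is one attempt and no reset: what is moved stays moved. The work goes in short steps, Python scripts to look and compute and a tool call to move; the robot and the scene stay as the last step left them, time stands still between calls to the robot, and variables do not carry over. Pictures are saved under pics/ and viewed, and the job is handed in when it is done.

Besides the shell and the picture viewer there is one more tool, called after ">>>" by a JSON object that holds its "method" and its "body". send_rows: Moves the arm, as the interface text tells. Its arguments: {"type":"object","properties":{"deltas":{"type":"array"}},"required":["deltas"]}

```bash
ls; mkdir -p pics; python3 - <<'E'
from bench import r
import cv2
print(r.state())
for n in("scene","side","wrist"):
    p=r.camera_params(n);print(n,p)
    cv2.imwrite(f"pics/{n}0.png",r.camera(n)[:,:,::-1])
E
```

```text
pics
{'time_s': 0.0, 'joint_positions': array([ 6.83535799e+01,  1.58475047e+01,  8.62964271e+01,  2.34598070e-04,
        7.79625831e+01, -6.93366152e+00]), 'joint_vel': array([ 0.01496714,  0.09936497, -0.06297912, -0.06481954, -0.02611634,
        0.02193421]), 'joint_torque': array([-1.12710251e-03, -4.16773653e+01, -2.45810205e+01, -1.68223214e-04,
        1.06989293e-02,  8.15922316e-07]), 'ee_pos': array([145.84540948, 555.63547942, 230.4324968 ]), 'eef_rot': array([-1.79894292e+02, -1.30861506e-02,  1.65287180e+02]), 'contact_force': array([-0.69992619,  0.75262158, -0.10557186]), 'moment': array([-0.00438876,  0.03011293, -0.04953366]), 'width': 84.96831328136169}
scene {'fovy': 50.04188462423812, 'cx': 283.13471221505205, 'cy': 214.82465156005227, 'eye': array([1321.43555128,  418.17263243,  638.57213172]), 'rotation': array([-122.30039325,    0.19415989,  119.61799911])}
side {'fovy': 54.1939788994815, 'cx': 278.1045345246329, 'cy': 208.07290152791396, 'eye': array([171.75798325, 417.66905805, 723.22389707]), 'rotation': array([-137.3643425 ,   -0.2582397 , -133.67292818])}
wrist {'fovy': 65.70646984690485, 'cx': 281.00113261460234, 'cy': 203.03422390777382, 'mount': array([[-7.22690573e-04, -9.46062692e-01, -3.23982810e-01,
         8.34129171e+01],
       [ 9.99999360e-01, -9.65724506e-04,  5.89370205e-04,
        -5.19455544e-01],
       [-8.70459302e-04, -3.23982177e-01,  9.46062784e-01,
        -1.42416461e+02],
       [ 0.00000000e+00,  0.00000000e+00,  0.00000000e+00,
         1.00000000e+00]])}
```

View pics/scene0.png

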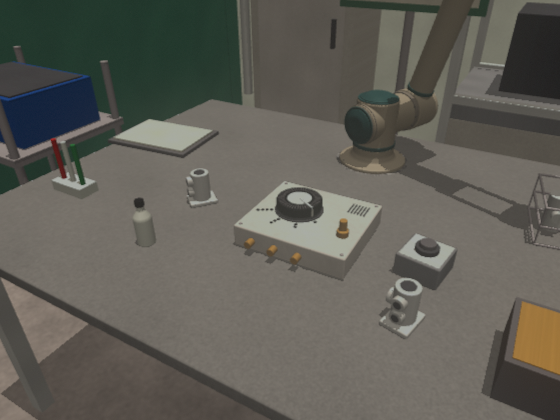

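View pics/side0.png

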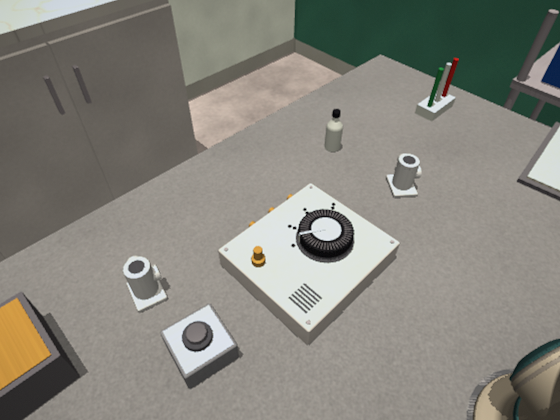

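View pics/wrist0.png

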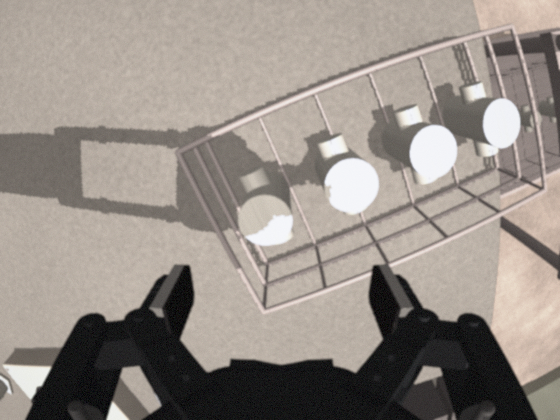

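The scene view shows the console in the centre, with the start box on its left (428,250) and the adaptor at (343,228). The side view shows the dial at about (326,230) and the button at (198,333). I'll enlarge these.

```bash
python3 - <<'E'
import cv2
a=cv2.imread("pics/side0.png");cv2.imwrite("pics/side0d.png",cv2.resize(a[180:330,215:405],None,fx=4,fy=4,interpolation=cv2.INTER_CUBIC))
cv2.imwrite("pics/side0b.png",cv2.resize(a[240:390,110:300],None,fx=4,fy=4,interpolation=cv2.INTER_CUBIC))
a=cv2.imread("pics/scene0.png");cv2.imwrite("pics/scene0d.png",cv2.resize(a[170:300,230:460],None,fx=3.4,fy=3.4,interpolation=cv2.INTER_CUBIC))
E
```

```text
(no output)
```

View pics/side0d.png

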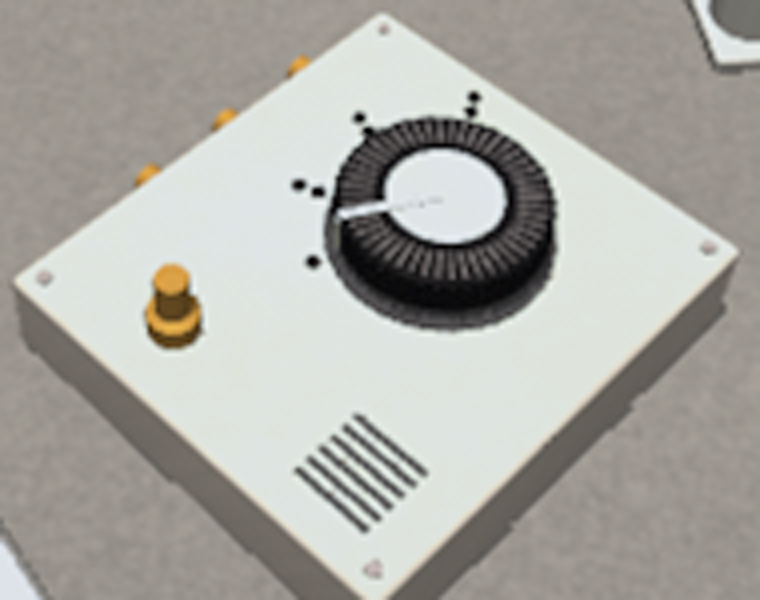

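View pics/side0b.png

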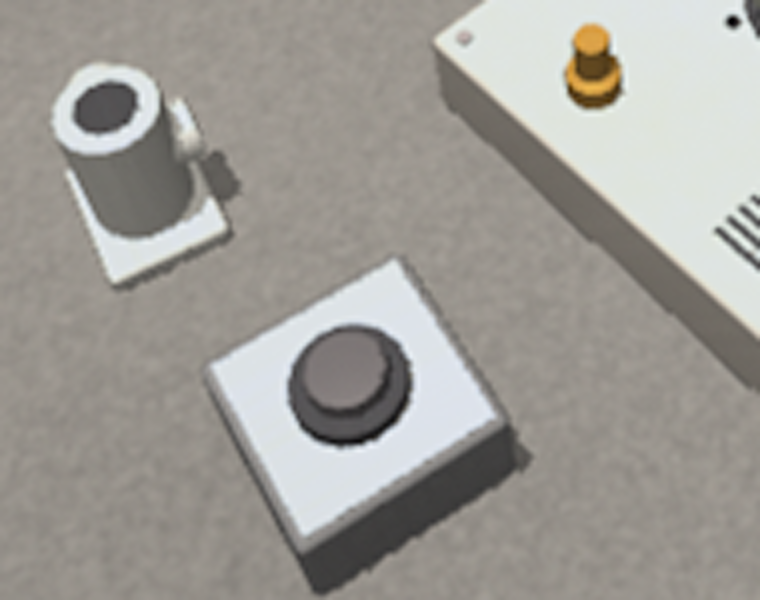

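View pics/scene0d.png

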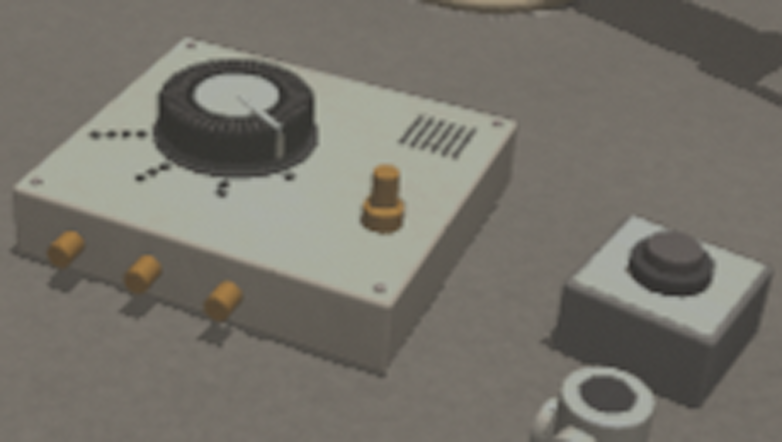

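```bash
cat > h.py <<'E'
import numpy as np
from scipy.spatial.transform import Rotation as Ro
from bench import r
def ray(n,u,v):
    p=r.camera_params(n);f=210/np.tan(np.radians(p['fovy']/2))
    d=np.array([(u-p['cx'])/f,(v-p['cy'])/f,1])
    return p['eye'],Ro.from_euler('xyz',p['rotation'],degrees=True).apply(d)
def onz(n,u,v,z):
    e,d=ray(n,u,v);return (e+d*(z-e[2])/d[2])[:2]
def proj(n,P):
    p=r.camera_params(n);f=210/np.tan(np.radians(p['fovy']/2))
    c=Ro.from_euler('xyz',p['rotation'],degrees=True).inv().apply(np.array(P,float)-p['eye'])
    return c[:2]/c[2]*f+[p['cx'],p['cy']]
E
python3 - <<'E'
from h import *
S=lambda x,y,z:onz('side',215+x/4-.4,180+y/4-.4,z)
B=lambda x,y,z:onz('side',110+x/4-.4,240+y/4-.4,z)
C=lambda x,y,z:onz('scene',230+x/3.4-.4,170+y/3.4-.4,z)
for n,v in dict(sL=S(15,280,60),sT=S(380,12,60),sR=S(738,252,60),scrL=S(44,277,60),scrT=S(384,29,60),scrR=S(708,248,60),scrB=S(373,569,60),hub=S(445,196,92),ptr=S(337,213,92),d1=S(313,261,60),d2=S(309,188,60),d3i=S(368,132,60),d3m=S(360,118,60),
 c_corn=C(517,122,60),c_cornb=C(385,305,60),c_l=C(15,187,60),c_hub=C(237,95,92),c_ptr=C(279,131,92),c_d1=C(290,177,60),c_d2=C(223,187,60),c_d3=C(153,172,60),
 b_btn=B(347,371,70),b_l=B(208,368,55),b_t=B(395,258,55),b_r=B(508,420,55),b_b=B(303,540,55),
 c_btn=C(674,250,70),c_bt=C(633,215,55),c_br=C(770,268,55),c_bl=C(563,285,55),c_bb=C(706,338,55)).items(): print(n,v.round(1))
E
```

```text
sL [611.9 159.2]
sT [ 619.3 -115.2]
sR [ 372.2 -119.4]
scrL [603.3 147.5]
scrT [ 608.  -106.6]
scrR [ 384.2 -110.4]
scrB [379.7 143. ]
hub [484.1 -16.5]
ptr [513.6  30.5]
d1 [517.4  42.2]
d2 [553.    9.5]
d3i [559.1 -41.9]
d3m [569.2 -46.2]
c_corn [369.2 156.2]
c_cornb [616.5 158. ]
c_l [ 619.8 -114.5]
c_hub [483.5 -15.3]
c_ptr [512.9  32.7]
c_d1 [516.4  44.1]
c_d2 [550.1   9.6]
c_d3 [557.3 -41.7]
b_btn [493.2 297.7]
b_l [543.1 337.7]
b_t [530.2 246.8]
b_r [435.7 258.7]
b_b [453.8 350.7]
c_btn [487.3 299.1]
c_bt [438.7 261.8]
c_br [454.9 354.2]
c_bl [536.9 245. ]
c_bb [545.8 335.7]
```

Both cameras agree: the dial axis is at about (484,-16.3), the start button at about (490,298), and the console is yawed about 1°. The pointer is at about 58°, close to the single dot at about 60°. Three dots should be at about -20°. I'll move above the near side of the dial with the fingers shut.

>>> {"method": "send_rows", "body": {"deltas": [[-1,0.0159,-0.0303,0,0],[-1,0.0159,-0.0303,0,0],[-1,0.0159,-0.0303,0,0],[-1,0.0159,-0.0303,0,0],[-1,0.0159,-0.0303,0,0],[-1,0.0159,-0.0303,0,0],[-1,0.0159,-0.0303,0,0],[-1,0.0159,-0.0303,0,0],[-1,0.0159,-0.0303,0,0],[-1,0.0159,-0.0303,0,0],[-1,0.0159,-0.0303,0,0],[-1,0.0159,-0.0303,0,0],[-1,0.0159,-0.0303,0,0],[-1,0.0159,-0.0303,0,0],[-1,0.0159,-0.0303,0,0],[-1,0.0159,-0.0303,0,0],[-1,0.0159,-0.0303,0,0],[-1,0.0159,-0.0303,0,0],[-1,0.0159,-0.0303,0,0],[-1,0.0159,-0.0303,0,0]]}}

```text
time_s: 1.82
ee_pos: [464.3, -51.5, 231.2]
eef_rot: [180.0, -0.0, 165.3]
contact_force: [0.7, 0.3, 0.4]
width: 0.3
```

>>> {"method": "send_rows", "body": {"deltas": [[-1,0,0,-0.03,0],[-1,0,0,-0.03,0],[-1,0,0,-0.03,0],[-1,0,0,-0.02,0],[-1,0,0,-0.01,0],[-1,0,0,0,0],[-1,0,0,0,0]]}}

```text
time_s: 2.4
ee_pos: [463.7, -49.8, 110.9]
eef_rot: [180.0, -0.1, 165.3]
contact_force: [-0.3, -0.3, 0.6]
width: 0.4
```

```bash
python3 - <<'E'
from h import *
import cv2
s=r.state();print(s['ee_pos'],s['eef_rot'],s['contact_force'],s['joint_positions'],s['time_s'])
a=r.camera('side')[:,:,::-1]
cv2.imwrite("pics/side1.png",cv2.resize(a[130:330,215:445],None,fx=3,fy=3,interpolation=cv2.INTER_CUBIC))
E
```

```text
[463.73867715 -49.78211321 110.94327802] [ 1.79995871e+02 -8.34241732e-02  1.65279915e+02] [-0.27323883 -0.275573    0.57384317] [-1.46878033e+01  1.26435714e+01  1.09606468e+02  4.93280557e-03
  5.78333826e+01 -8.99703442e+01] 2.4
```

View pics/side1.png

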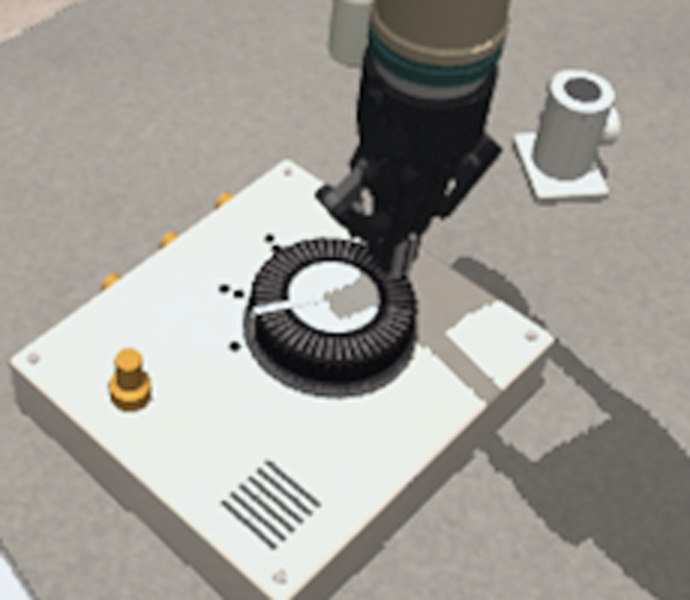

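The fingertip is over the dial's near-right side (about (400,275) in this crop). The pointer (255,308) is unobstructed. Next I'll lower to contact and read the force.

>>> {"method": "send_rows", "body": {"deltas": [[-1,0,0,-0.01,0],[-1,0,0,-0.006,0],[-1,0,0,-0.003,0],[-1,0,0,-0.002,0],[-1,0,0,-0.001,0],[-1,0,0,0,0],[-1,0,0,0,0]]}}

```text
time_s: 3.03
ee_pos: [464.5, -50.1, 90.1]
eef_rot: [-180.0, 0.1, 165.3]
contact_force: [-1.6, -0.6, 4.9]
width: -0.2
```

>>> {"method": "send_rows", "body": {"deltas": [[-1,0,0,-0.001,0],[-1,0,0,-0.001,0],[-1,0,0,0,0],[-1,0,0,0,0],[-1,0,0,0,0]]}}

```text
time_s: 3.45
ee_pos: [464.6, -50.3, 88.4]
eef_rot: [-180.0, 0.1, 165.3]
contact_force: [-1.8, -1.2, 9.2]
width: -0.0
```

```bash
python3 - <<'E'
import numpy as np
a=np.radians(240-4*np.arange(26))
p=np.c_[484+40*np.cos(a),-16.3+40*np.sin(a)]
print(p[0]);print((np.diff(p,axis=0)/1000).round(4).tolist())
E
```

```text
[464.         -50.94101615]
[[-0.0024, 0.0015], [-0.0023, 0.0016], [-0.0021, 0.0018], [-0.002, 0.0019], [-0.0019, 0.0021], [-0.0017, 0.0022], [-0.0016, 0.0023], [-0.0014, 0.0024], [-0.0012, 0.0025], [-0.001, 0.0026], [-0.0009, 0.0027], [-0.0007, 0.0027], [-0.0005, 0.0027], [-0.0003, 0.0028], [-0.0001, 0.0028], [0.0001, 0.0028], [0.0003, 0.0028], [0.0005, 0.0027], [0.0007, 0.0027], [0.0009, 0.0027], [0.001, 0.0026], [0.0012, 0.0025], [0.0014, 0.0024], [0.0016, 0.0023], [0.0017, 0.0022]]
```

>>> {"method": "send_rows", "body": {"deltas": [[-1,-0.0024,0.0015,0,-4],[-1,-0.0023,0.0016,0,-4],[-1,-0.0021,0.0018,0,-4],[-1,-0.002,0.0019,0,-4],[-1,-0.0019,0.0021,0,-4],[-1,-0.0017,0.0022,0,-4],[-1,-0.0016,0.0023,0,-4],[-1,-0.0014,0.0024,0,-4],[-1,-0.0012,0.0025,0,-4],[-1,-0.001,0.0026,0,-4],[-1,0,0,0,0],[-1,0,0,0,0]]}}

```text
time_s: 4.45
ee_pos: [447.0, -29.3, 88.4]
eef_rot: [180.0, 0.1, 125.3]
contact_force: [-2.5, -1.0, 8.7]
width: -0.5
```

```bash
python3 - <<'E'
from h import *
import cv2
a=r.camera('side')[:,:,::-1]
cv2.imwrite("pics/side2.png",cv2.resize(a[180:330,215:405],None,fx=4,fy=4,interpolation=cv2.INTER_CUBIC))
E
```

```text
(no output)
```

View pics/side2.png

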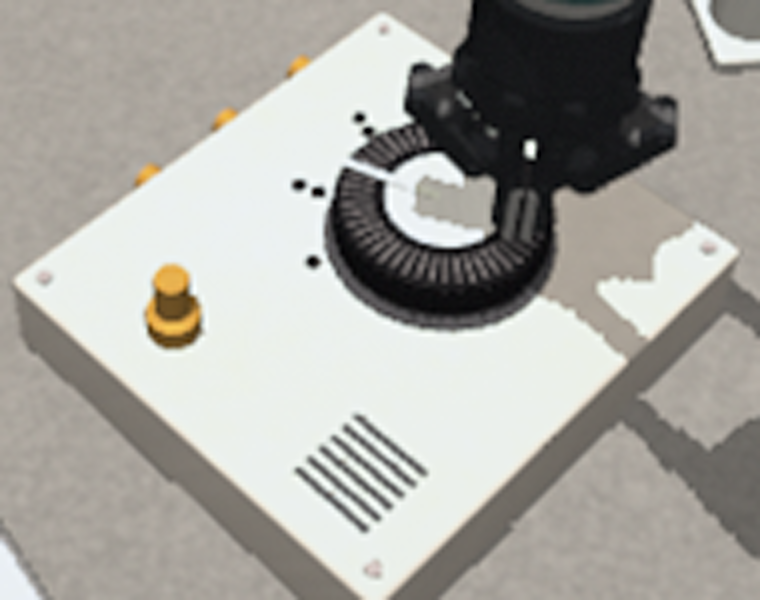

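```bash
python3 - <<'E'
from h import *
p=onz('side',215+350/4-.4,180+163/4-.4,89);print(p,np.degrees(np.arctan2(p[1]+16.3,p[0]-484)))
for a in (60,20,-20):print(a,(proj('side',[484+55*np.cos(np.radians(a)),-16.3+55*np.sin(np.radians(a)),91])-[214.6,179.6])*4)
E
```

```text
[5.33719393e+02 3.04899673e-01] 18.46789129828762
60 [338.85204199 217.58882283]
20 [344.41089048 160.56725375]
-20 [394.76579078 123.08113969]
```

The dial followed without slipping: the pointer is now at (350,163), about 18–20°, which is two dots. I'll drag another 40°.

>>> {"method": "send_rows", "body": {"deltas": [[-1,-0.0009,0.0027,0,-4],[-1,-0.0007,0.0027,0,-4],[-1,-0.0005,0.0027,0,-4],[-1,-0.0003,0.0028,0,-4],[-1,-0.0001,0.0028,0,-4],[-1,0.0001,0.0028,0,-4],[-1,0.0003,0.0028,0,-4],[-1,0.0005,0.0027,0,-4],[-1,0.0007,0.0027,0,-4],[-1,0.0009,0.0027,0,-4],[-1,0,0,0,0],[-1,0,0,0,0]]}}

```text
time_s: 5.5
ee_pos: [447.5, -1.6, 88.4]
eef_rot: [179.8, 0.0, 85.3]
contact_force: [-0.7, -0.1, 7.7]
width: -0.0
```

```bash
python3 - <<'E'
from h import *
import cv2
a=r.camera('side')[:,:,::-1]
cv2.imwrite("pics/side3.png",cv2.resize(a[180:330,215:405],None,fx=4,fy=4,interpolation=cv2.INTER_CUBIC))
E
```

```text
(no output)
```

View pics/side3.png

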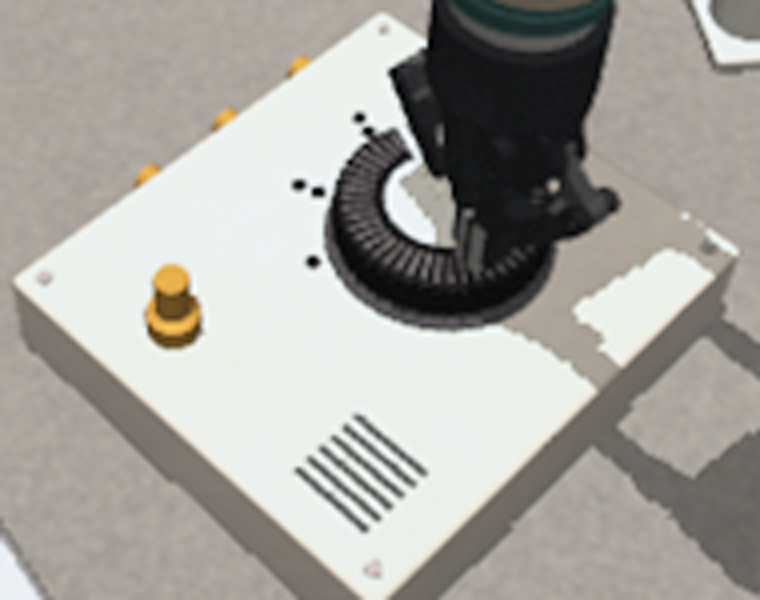

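The pointer's outer end is now at about (393,132), by the three-dot row. I'll lift off straight up, back away and check.

>>> {"method": "send_rows", "body": {"deltas": [[-1,0,0,0.003,0],[-1,0,0,0.006,0],[-1,0,0,0.02,0],[-1,0,0,0.03,0],[-1,0,0.01,0.03,0],[-1,0,0.03,0.015,0],[-1,0,0.038,0,0],[-1,0,0.038,0,0],[-1,0,0.038,0,0],[-1,0.01,0.038,0,0],[-1,0.015,0.038,0,0],[-1,0.015,0.03,0,0],[-1,0,0.02,0,0],[-1,0,0,0,0]]}}

```text
time_s: 6.72
ee_pos: [486.8, 282.7, 190.9]
eef_rot: [-180.0, -0.1, 85.5]
contact_force: [-0.6, -0.2, 0.8]
width: -0.2
```

```bash
python3 - <<'E'
from h import *
import cv2
s=r.state();print(s['ee_pos'])
a=r.camera('side')[:,:,::-1]
cv2.imwrite("pics/side4.png",cv2.resize(a[180:330,215:405],None,fx=4,fy=4,interpolation=cv2.INTER_CUBIC))
a=r.camera('scene')[:,:,::-1]
cv2.imwrite("pics/scene4.png",cv2.resize(a[170:300,230:460],None,fx=3.4,fy=3.4,interpolation=cv2.INTER_CUBIC))
E
```

```text
[486.79502339 282.68868126 190.85627677]
```

View pics/side4.png

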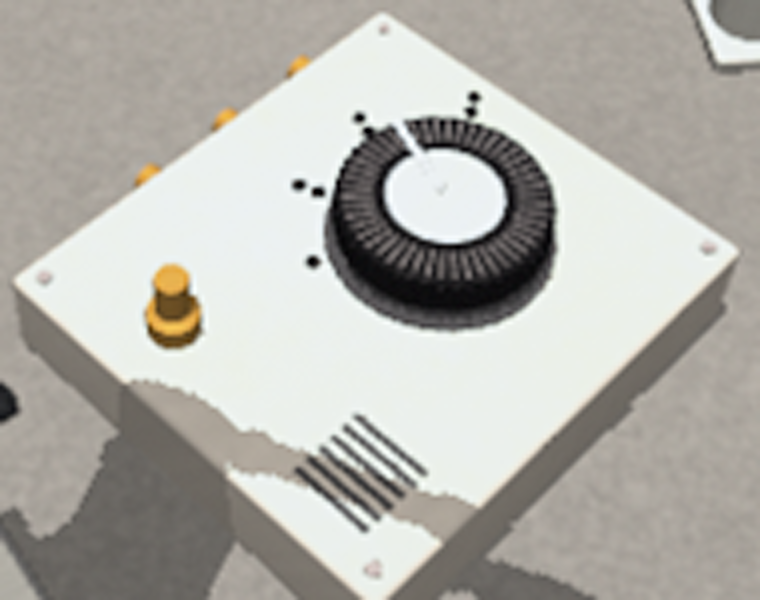

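View pics/scene4.png

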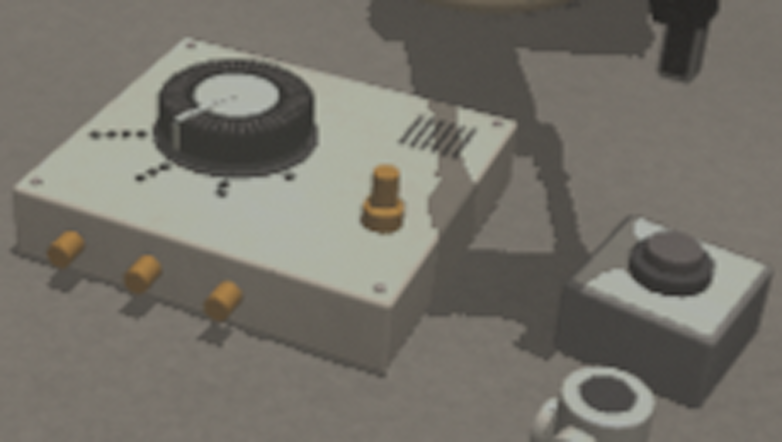

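```bash
python3 - <<'E'
from h import *
for n,p in (('side',onz('side',215+398/4-.4,180+122/4-.4,92)),('scene',onz('scene',230+177/3.4-.4,170+121/3.4-.4,92))):
  print(n,p,np.degrees(np.arctan2(p[1]+16.3,p[0]-484)))
B=lambda x,y,z:onz('side',110+x/4-.4,240+y/4-.4,z)
C=lambda x,y,z:onz('scene',230+x/3.4-.4,170+y/3.4-.4,z)
for z in (65,75,80,85,90): print(z,B(347,371,z),C(674,250,z))
E
```

```text
side [534.46934549 -36.17574301] -21.495419300610497
scene [535.54217255 -34.72925145] -19.674852747217326
65 [495.68424276 296.81500259] [479.95858405 298.0600126 ]
75 [490.76302581 298.65106561] [494.62939737 300.15412794]
80 [488.30241734 299.56909712] [501.96480403 301.20118561]
85 [485.84180887 300.48712863] [509.30021069 302.24824328]
90 [483.3812004  301.40516013] [516.63561736 303.29530095]
```

Dial confirmed: the pointer is at -19.7° (scene) and -21.5° (side), against -20° for three dots. The button centre is about (492,299) with its top at z≈73. Moving over it.

>>> {"method": "send_rows", "body": {"deltas": [[-1,0.005,0.016,-0.02,0],[-1,0,0,-0.035,0],[-1,0,0,-0.03,0],[-1,0,0,-0.015,0],[-1,0,0,-0.008,0],[-1,0,0,0,0],[-1,0,0,0,0]]}}

```text
time_s: 7.4
ee_pos: [491.8, 293.8, 84.0]
eef_rot: [180.0, -0.0, 85.2]
contact_force: [0.8, 0.1, 0.0]
width: -0.0
```

```bash
python3 - <<'E'
from h import *
import cv2
s=r.state();print(s['ee_pos'],s['contact_force'])
a=r.camera('side')[:,:,::-1]
b=r.camera('scene')[:,:,::-1]
cv2.imwrite("pics/m5.png",np.hstack([cv2.resize(a[290:380,150:250],None,fx=4,fy=4),cv2.resize(b[200:290,380:480],None,fx=4,fy=4)]))
E
```

```text
[491.82458447 293.78910883  83.96330334] [0.81562484 0.14960428 0.04465161]
```

View pics/m5.png

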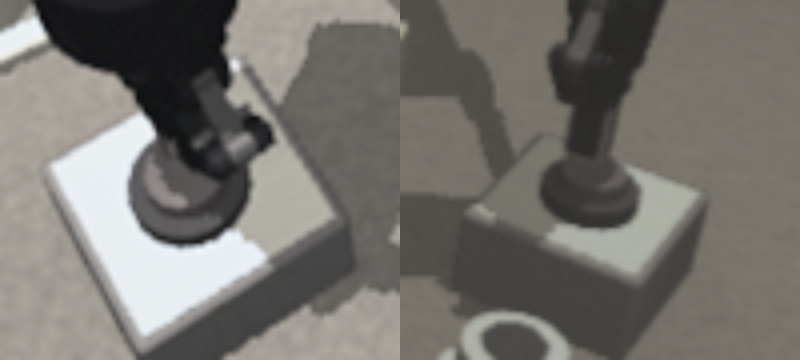

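The tip is over the cap but about 5 mm short in y. I'll correct that and lower to contact.

>>> {"method": "send_rows", "body": {"deltas": [[-1,0,0.005,0,0],[-1,0,0,-0.004,0],[-1,0,0,-0.003,0],[-1,0,0,-0.003,0],[-1,0,0,-0.002,0],[-1,0,0,0,0],[-1,0,0,0,0]]}}

```text
time_s: 8.08
ee_pos: [491.9, 300.0, 71.8]
eef_rot: [179.9, -0.1, 85.3]
contact_force: [0.7, 2.6, 5.0]
width: -0.1
```

>>> {"method": "send_rows", "body": {"deltas": [[-1,0,0,-0.002,0],[-1,0,0,0,0],[-1,0,0,0,0]]}}

```text
time_s: 8.33
ee_pos: [492.0, 300.0, 71.0]
eef_rot: [179.9, -0.1, 85.3]
contact_force: [-1.4, 1.6, 11.7]
width: 0.0
```

>>> {"method": "send_rows", "body": {"deltas": [[-1,0,0,-0.001,0],[-1,0,0,0,0],[-1,0,0,0,0]]}}

```text
time_s: 8.58
ee_pos: [492.0, 300.0, 70.9]
eef_rot: [179.9, -0.1, 85.3]
contact_force: [-2.7, -0.8, 15.6]
width: -0.0
```

```bash
python3 - <<'E'
from h import *
import cv2
s=r.state();print(s['ee_pos'],s['contact_force'])
a=r.camera('side')[:,:,::-1]
b=r.camera('scene')[:,:,::-1]
cv2.imwrite("pics/m6.png",np.hstack([cv2.resize(a[290:380,150:250],None,fx=4,fy=4),cv2.resize(b[200:290,380:480],None,fx=4,fy=4)]))
E
```

```text
[492.03051652 299.99907107  70.86279419] [-2.66902444 -0.78087977 15.56170681]
```

View pics/m6.png

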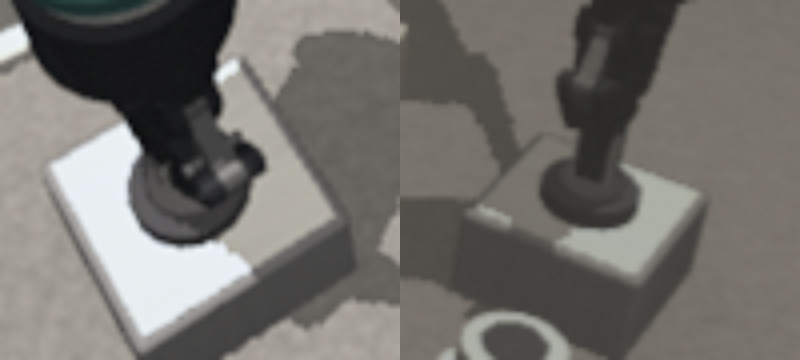

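The cap has sunk almost flush with its collar, and the force now climbs without any further travel, so it's at its stop. One small extra push to be sure, then release and retreat.

>>> {"method": "send_rows", "body": {"deltas": [[-1,0,0,-0.001,0],[-1,0,0,0,0],[-1,0,0,0,0]]}}

```text
time_s: 8.93
ee_pos: [492.1, 300.0, 70.8]
eef_rot: [179.8, -0.1, 85.3]
contact_force: [-4.1, 0.0, 21.2]
width: -0.0
```

>>> {"method": "send_rows", "body": {"deltas": [[-1,0,0,0.004,0],[-1,0,0,0.006,0],[-1,0,0,0.01,0],[-1,0,0,0.03,0],[-1,0,0,0.04,0],[-1,0,0,0.04,0],[-1,-0.03,0,0.02,0],[-1,-0.03,0,0.01,0],[-1,-0.03,0,0,0],[-1,-0.03,0,0,0],[-1,0,0,0,0],[-1,0,0,0,0]]}}

```text
time_s: 9.93
ee_pos: [369.6, 298.9, 227.5]
eef_rot: [-180.0, 0.1, 85.4]
contact_force: [-0.4, -1.1, -1.3]
width: 0.1
```

```bash
python3 - <<'E'
from h import *
import cv2
s=r.state();print(s['ee_pos'],s['contact_force'],s['time_s'])
a=r.camera('side')[:,:,::-1]
b=r.camera('scene')[:,:,::-1]
cv2.imwrite("pics/scene7.png",b);cv2.imwrite("pics/side7.png",a)
cv2.imwrite("pics/m7.png",np.hstack([cv2.resize(b[170:300,230:460],None,fx=3.4,fy=3.4)]))
E
```

```text
[369.63318288 298.87674172 227.45819569] [-0.39545421 -1.08964696 -1.2621645 ] 9.9333
```

View pics/m7.png

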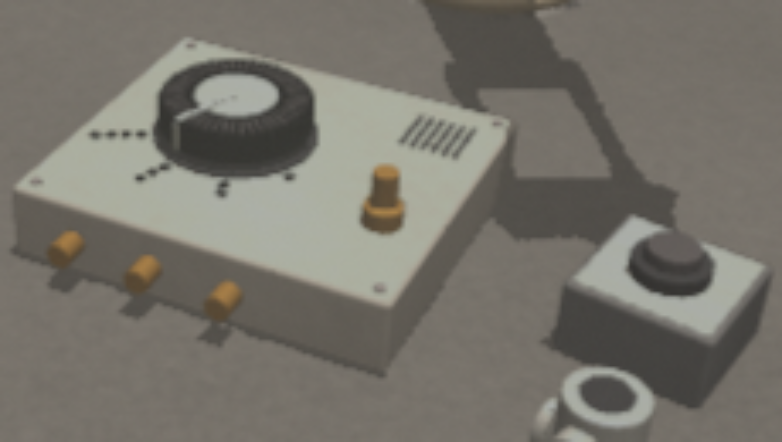

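View pics/side7.png

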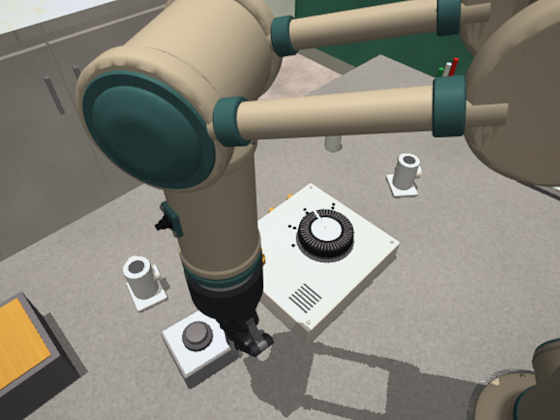

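The dial still points at three dots, the button is up again, and the loose parts look unmoved. The gripper is clear, so I'm handing in.

```bash
python3 - <<'E'
from bench import r
print(r.job_done())
E
```

```text
the job is handed in; nothing more can be done
None
```

The leak tester is set to programme three and the start button was pressed afterwards. The job was handed in at about 10 s; `r.job_done()` gives no verdict, so I don't have one.

- **Dial:** I dragged it about 80° clockwise with the shut fingertips, pressing with 8–9 N, through two dots and on to three. After I lifted off, the pointer measured -19.7° in the scene camera and -21.5° in the side camera. The row of three dots is at about -20°, so the two cameras differ by nearly 2°.
- **Start button:** I then pushed it down until travel stopped at z ≈ 71 mm while the force rose to 21 N. I let it come up, and the last scene picture shows the cap raised again. My first estimate of the cap's height was about 73 mm, which does not fit a 6 mm travel ending at 71 mm. I took it as camera error and judged full travel by the hard stop and by the cap sinking in the pictures.
- **Final check:** The arm ended clear at z ≈ 227 mm with no contact force beyond noise. By eye, both castings, the adaptor and the bottle look unmoved, though the arm partly hid the bottle in the last side picture. I did not measure their positions.

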